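# Lean the green chopping board to dry

### The job

Get the drying stand ready by sliding its blue foot rail all the way home towards the grey caddy. Then take the green chopping board out of the rack, set its lower edge down on the tray just inside the rail, square to the caddy and about centred on it, and only then let go, so that it is left leaning steadily back against the caddy's rim. Leave the rail home, and do not disturb the other boards or the things around.

Things in the scene. Friction and masses are not known exactly. Their poses are not given: they have to be found in the camera images.
- green_board: Green plastic chopping board, 130 wide (x) x 12 thick (y) x 200 mm tall (z, up as it stands in the rack), about 0.3 kg. Origin: middle of its lower edge face. Stands in one of the three rack places (which one varies), lower edge 10 mm above the counter. Both faces alike, with a groove.
- white_board: White plastic chopping board, same size and axes, in another rack place; leave it.
- wood_board: Wooden chopping board, same size and axes, in another rack place; leave it.
- rack: Fixed board rack: wooden base 160 (x) x 200 (y) x 10 mm with three places 65 mm apart along y, boards parallel to x. Each place has four steel pins, 6 mm thick, 60 mm tall above the base, at x = +-45 mm and 11 mm either side of the board's mid-plane. Boards lift straight up. Origin: centre of its underside, on the counter.
- stand: Fixed drying stand: white drip tray 270 (x) x 310 (y) x 6 mm thick, lying on the counter. Origin: centre of its underside. Grey caddy fixed on its +y half, blue foot rail sliding along y on its -y half. The board leans parallel to x, lower edge between rail and caddy, top tilted to +y. Rail home: its inner face is at y = -42 mm, the front of the caddy's rim at y = +20 mm.
- caddy: Dark grey open-topped waste caddy fixed on the stand, 150 (x) x 125 (y) mm over its rim, a round bar 10 mm thick, its centre 126 mm above the counter. The front bar's centreline is at stand y = +25 mm, x = -70 to +70 mm, the wall just under it; the rear bar at y = +140 mm. Origin and axes: the stand's, 6 mm higher.
- foot_rail (a joint): Slide of the blue foot rail along the stand's +y, in m: 0 fully out, 0.070 fully home at its stop (nearest the caddy). Starts out; stays where left; friction about 3 N. The rail is a bar 14 mm thick (y), 22 mm tall above the tray, stand x = -115 to +85 mm; its inner face is at stand y = joint value - 112 mm.
- rail_tab (a point): Centre of the top of the rail's upright blue tab, 86 mm above the counter. The tab is 30 mm (stand x) x 14 mm (stand y) x 80 mm tall above the tray, standing at the rail's -x end (centre at stand x = -100 mm), beside and not in front of the caddy. Push or pinch it to slide the rail.
- carton: Bystander: yellow and red carton of bags, 70 x 110 x 160 mm tall. Origin: on its underside, on the counter. Leave it alone.
- soap: Bystander: green dish-soap bottle, 60 mm across, 180 mm tall. Origin: on its underside, on the counter. Leave it alone.
- mug: Bystander: blue mug, 80 mm across, 90 mm tall, with a handle. Origin: on its underside, on the counter. Leave it alone.
- jar: Bystander: amber jar with a red lid, 70 mm across, 90 mm tall. Origin: on its underside, on the counter. Leave it alone.
- bowl: Bystander: white bowl, 140 mm across, 60 mm tall. Origin: on its underside, on the counter. Leave it alone.
Mind the look-alikes: they are no part of the job. Of the things like the green_board, leave any that is pink or purple; of the rest the smaller one is meant.

How it is judged (in metres and radians):
On the way, in this order (a step that is already met when the one before it is completed fails the run):
1. the foot rail is fully home (within 4 mm of its stop) (value of joint foot_rail above 0.066 m), for 0.2 s.
2. the green board is held lifted in the fingers, lower edge above 30 mm (height (world z) of green_board above 0.03 m and contact force between green_board and the fingers above 0.5 N), for 0.1 s.
3. the green board's lower edge is set down on the tray just inside the rail while the fingers still hold it (y of green_board in the frame of stand between -0.046 and -0.012 m and x of green_board in the frame of stand between -0.03 and 0.03 m and height (world z) of green_board below 0.015 m and contact force between green_board and the fingers above 0.5 N and contact force between green_board and stand above 0.3 N), for 0.1 s.
At the end, for the whole second after the job is handed in: Rail within 4 mm of its stop; green board at rest, lower edge on the tray, mid-thickness 0 to 30 mm inside the rail's inner face, within 30 mm of centre along the rail and 0.17 rad of square, tilted 0.17 to 0.5 rad from vertical, touching the caddy (y of green_board in the frame of stand between -0.046 and -0.012 m and x of green_board in the frame of stand between -0.03 and 0.03 m and height (world z) of green_board below 0.015 m and value of joint foot_rail above 0.066 m and angle between green_board's own z axis and vertical between 0.17 and 0.5 rad and angle between the x axis of green_board and the x axis of stand, either way round below 0.17 rad and contact force between green_board and caddy above 0.1 N and linear speed of green_board below 0.02 m/s and angular speed of green_board below 0.1 rad/s).
It fails at once if another board is moved more than 30 mm or tipped more than 0.3 rad (distance of any of white_board, wood_board from where it was at the start of the episode above 0.03 m or angle between any of white_board, wood_board's own z axis and vertical above 0.3 rad).
It fails at once if something standing around is moved more than 30 mm or tipped more than 0.3 rad (distance of any of carton, soap, mug, jar, bowl from where it was at the start of the episode above 0.03 m or angle between any of carton, soap, mug, jar, bowl's own z axis and vertical above 0.3 rad).
It also fails if it takes over 64 s, if anything falls off the work surface, if the arm or the gripper's body presses on something with over 40 N, if the wrist force passes 120 N, or if a joint passes its speed limit or range.

### The arm

A 6-joint arm with a two-finger parallel gripper is mounted at the origin on the work surface. World frame = base frame: x ahead of the robot, y to its left, z up, the work surface at z = 0. Lengths are in mm, angles in rad, forces in N, time in s.
With the tool pointing down it reaches from about 300 to 950 mm from the base axis. Payload 3.1 kg.
Tool frame: the origin (TCP) lies at the very end of the fingers, on their centre line; the grasp point (between the pads) lies 19 mm behind it; z points along the fingers, y is the line along which they close (so a half turn about z gives the same grasp; the last joint's range is limited). The gripper opens to 85 mm and grips with 20 to 120 N. Pads are 22 mm wide; open, the fingers measure 114 mm over their backs; the gripper's body (76 mm by 85 mm) begins 54 mm behind the grasp point. The pads swing forward as they close: fully open they stand 13 mm farther back than shut.
Start: joints at [-1.249, 0.308, 1.634, -0, 1.2, -0.07], TCP at [238.632, -577.656, 231.272] pointing down, gripper open.
Joint ranges: [-3.06, 3.06], [-0.79, 1.96], [0.05, 2.63], [-1.19, 4.34], [0.05, 2.64], [-2.94, 2.94]. Speed limits (rad/s): [2.79, 2.79, 3.14, 3.14, 3.14, 3.14].

### API

Orientations are given as a rotation vector (axis times angle).
In Python, from rig import * gives the robot as it stands.
- The arm moves only by the shell command python3 -m handwheel 'ROWS' [FORCE]. ROWS is JSON, a list of rows, each an object of numbers: "dx", "dy", "dz": the shift along the tool's x, y, z in mm; "ax", "ay", "az": the turn, a rotation vector about the tool's x, y, z in rad; "hand": the finger opening in mm, from 0 to 85.4. In form: [{"dx": .., "dy": .., "dz": .., "ax": .., "ay": .., "az": .., "hand": ..}, ...]. A call has 1 to 12 rows; each row is the pose to reach, as a shift and turn from the pose commanded when the call began, along the tool's axes at that moment; what a row does not reach only later rows make up. A row lasts 1/10 s, in which the tool goes at most 50 mm and 8.59 degrees, less where a joint would pass 70% of its speed; a pose out of reach is approached as far as the arm can. A call with a gripper value outside its range is refused whole. The fingers move at their own pace and stop on an object; FORCE is the grip in N (left out, the last holds). Time passes only in rows, so rows that repeat a pose let the fingers close. It gives the time, the measured TCP pose, the force, the opening and the grip force at its end, in the units of the state.
- observe(): the state, without advancing time (a new reading comes with each control period).
- camera(name): name is "side" or "top"; returns the picture (480x640x3 uint8, red, green, blue); there is no depth.
- calibration(name): a dict with "vertical_fov" (degrees; the focal length in pixels is half the picture's height over the tangent of half this angle, whatever the lens; pixels are square), "cx", "cy" (the principal point, pixels), "rvec" (rotation vector, rad) and "tvec" (3), from world to camera coordinates, as OpenCV has them. Camera axes: x right, y down, z forward; pixel columns grow to the right and rows downward; lengths in mm; the calibration is good to about 2 mm. A picture is of the moment at which its call begins. calibration takes no time and is no camera call.
- sign_off(): hands the job in; it is judged then, once.
The state is a dict: "t": time; "joint_pos": joint angles; "qd": joint speeds; "tau": joint torques, N m; "eef_pos": TCP position; "tcp_rot": TCP orientation; "wrist_force": force on the tool from outside, world axes, zero at the start; "torque": the same for the moment, N m; "grip_width": opening from 0.0 (shut) to 1.0 (fully open); "grasp_force": force on a finger pad.
Only numpy, scipy, OpenCV 4.12 (cv2) and the standard library are available. Lean on these libraries where they do the work, as an engineer would, in place of code of your own. Each camera call takes 0.05 s, during which the arm holds its last target. There are 200 camera calls.

## Working session

There is one attempt and no reset: what is moved stays moved. The work goes in short steps, Python scripts to look and compute and a shell command to move; the robot and the scene stay as the last step left them, time stands still between calls to the robot, and variables do not carry over. Pictures are saved under pics/ and viewed, at most 10 in all, crops included, and the job is handed in when it is done.

```bash
mkdir -p pics; python3 - <<'E'
from rig import *
import cv2
for n in("top","side"):
    cv2.imwrite(f"pics/{n}0.png",camera(n)[:,:,::-1]); print(n,calibration(n))
print(observe())
E
```

```text
top {'vertical_fov': 48.232936899366635, 'cx': 317.9664977118559, 'cy': 236.45822964110386, 'rvec': array([ 2.11359159, -2.1612627 ,  0.15330553]), 'tvec': array([-137.48617035,  562.77091287, 1295.70511865])}
side {'vertical_fov': 54.78038322491208, 'cx': 314.3062387939903, 'cy': 235.7627035948852, 'rvec': array([ 0.11298649, -2.85127941,  1.19550571]), 'tvec': array([ 543.00343121,  183.96973905, 1031.49097896])}
{'t': 0.1, 'joint_pos': array([-1.24873394e+00,  3.08925550e-01,  1.63507727e+00, -2.52868788e-06,
        1.19974152e+00, -6.97027784e-02]), 'qd': array([-1.20001292e-03,  2.60745228e-05, -2.40576071e-03,  5.86180706e-04,
        3.02885392e-05, -1.53865010e-03]), 'tau': array([-9.20964776e-04, -4.16406226e+01, -2.77645522e+01, -1.01309727e-04,
        4.07900559e-03,  3.12794207e-06]), 'eef_pos': array([ 238.36648417, -576.9286916 ,  230.14862033]), 'tcp_rot': array([-3.07941992e+00, -6.11041457e-01,  4.28718720e-04]), 'wrist_force': array([ 0.07945105,  0.98273672, -0.02403644]), 'torque': array([ 0.01248681, -0.00758435,  0.0339688 ]), 'grasp_force': 0.0, 'grip_width': 0.9992287301525701}
```

View pics/top0.png

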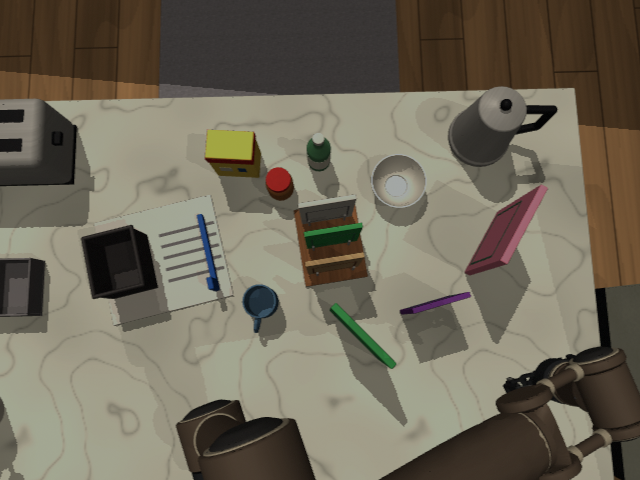

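View pics/side0.png

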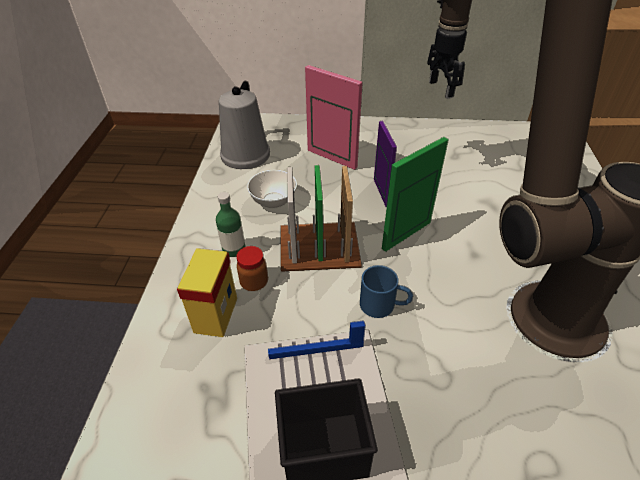

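Top view: candidates for the green board are the green one in the middle rack place at (333,236), a larger free-standing green one at (363,336), purple (435,302) and pink (508,230). I choose the rack one; a close crop follows. The rail's tab is at about (212,284) and the caddy at (118,262).

```bash
cat > h.py <<'E'
from rig import *
import cv2, numpy as np
def K(c):
    f=240/np.tan(np.radians(c['vertical_fov'])/2); return np.array([[f,0,c['cx']],[0,f,c['cy']],[0,0,1]])
def ground(n,u,v,z):
    c=calibration(n);R=cv2.Rodrigues(np.array(c['rvec']))[0]
    d=R.T@np.linalg.inv(K(c))@[u,v,1]; o=-R.T@c['tvec']; return o+d*(z-o[2])/d[2]
def proj(n,P):
    c=calibration(n); return cv2.projectPoints(np.array(P,float).reshape(-1,1,3),c['rvec'],c['tvec'],K(c),None)[0].reshape(-1,2)
E
python3 - <<'E'
import cv2,numpy as np
im=cv2.imread('pics/top0.png')
a=cv2.resize(im[190:330,75:240],None,fx=4,fy=4,interpolation=cv2.INTER_CUBIC)
cv2.imwrite('pics/c1.png',a)
b=cv2.resize(im[185:295,285:380],None,fx=5,fy=5,interpolation=cv2.INTER_CUBIC);cv2.imwrite('pics/c2.png',b)
from h import *
for n in("top","side"):
    c=calibration(n);R=cv2.Rodrigues(np.array(c['rvec']))[0];print(-R.T@c['tvec'])
E
```

```text
[ 355.86010858 -160.51117232 1364.57504322]
[475.43781571 650.43211088 862.30399708]
```

View pics/c1.png

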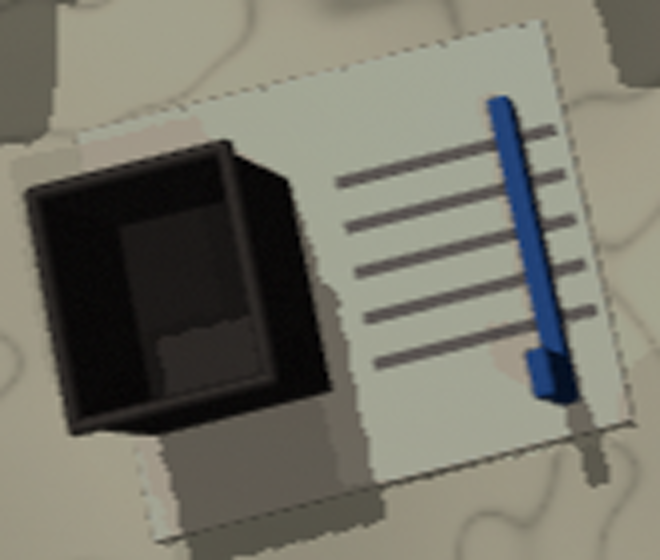

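View pics/c2.png

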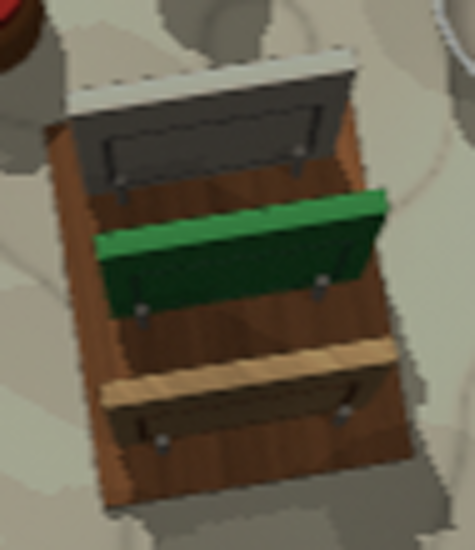

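Crop 1: tray corners at (545,22), (632,423), (155,542), (78,130); tab top at about (540,373). Crop 2: a plain green board in the middle place, its top face centred at about (243,224) with ends at (100,247) and (386,201).

```bash
cat >> h.py <<'E'
def c1(u,v,z): return ground("top",75+(u+.5)/4-.5,190+(v+.5)/4-.5,z)
def c2(u,v,z): return ground("top",285+(u+.5)/5-.5,185+(v+.5)/5-.5,z)
E
python3 - <<'E'
from h import *
np.set_printoptions(precision=1,suppress=True)
T=np.array([c1(*p,6) for p in [(545,22),(632,423),(155,542),(78,130)]]);print(T,np.linalg.norm(np.roll(T,-1,0)-T,axis=1),T.mean(0))
print('tab',c1(540,373,86),'bar',c1(228,150,131),c1(272,378,131), 'rear',c1(32,195,131),c1(75,428,131))
print('rail ends',c1(500,98,28),c1(552,350,28))
a,b=c2(100,247,210),c2(386,201,210);print('green',a,b,np.linalg.norm(a-b),(a+b)/2,np.arctan2(*(b-a)[1::-1]))
for n,p in (('white',((72,103),(355,61))),('wood',((105,395),(397,351)))):
  a,b=[c2(*q,210) for q in p];print(n,a,b,(a+b)/2,np.linalg.norm(a-b),np.arctan2(*(b-a)[1::-1]))
print('rack base',c2(48,128,10),c2(110,508,10),c2(413,457,10))
R=cv2.Rodrigues(observe()['tcp_rot'])[0];print(R)
E
```

```text
[[680.3 126.4   6. ]
 [419.6  69.    6. ]
 [351.8 368.8   6. ]
 [616.1 428.4   6. ]] [267.  307.3 270.9 308.8] [517.  248.2   6. ]
tab [446.8 110.6  86. ] bar [578.1 285.5 131. ] [444.1 255.8 131. ] rear [554.1 399.6 131. ] [417.9 368.6 131. ]
rail ends [626.2 150.   28. ] [465.1 115.5  28. ]
green [ 539.8 -122.3  210. ] [ 557.3 -247.6  210. ] 126.52169137066606 [ 548.5 -185.   210. ] -1.4325039445495387
white [ 604.2 -111.1  210. ] [ 620.2 -236.1  210. ] [ 612.2 -173.6  210. ] 125.99007260754705 -1.4441705975988992
wood [ 475.  -123.3  210. ] [ 491.2 -250.1  210. ] [ 483.1 -186.7  210. ] 127.8601292373894 -1.4431931393819295
rack base [634.4 -90.   10. ] [ 438.3 -118.4   10. ] [ 460.6 -271.9   10. ]
[[ 0.9  0.4 -0. ]
 [ 0.4 -0.9  0. ]
 [ 0.  -0.  -1. ]]
```

```bash
cat >> h.py <<'E'
from scipy.spatial.transform import Rotation as Rn
YAW=.219; S=np.array([517,248.2,0]); RS=Rn.from_euler('z',YAW).as_matrix()
def st(x,y,z): return S+RS@[x,y,z]
def Rdown(a,tilt=0):   # tool y at world angle a, z down; then tilt about stand x (top towards +y stand: negative)
    y=np.array([np.cos(a),np.sin(a),0]); z=np.array([0,0,-1]); R=np.c_[np.cross(y,z),y,z]
    return Rn.from_rotvec(-tilt*RS[:,0]).as_matrix()@R
def row(p,R):
    o=observe(); R0=cv2.Rodrigues(o['tcp_rot'])[0]
    d=R0.T@(np.array(p)-o['eef_pos']); a=Rn.from_matrix(R0.T@R).as_rotvec()
    print('t',round(o['t'],2),'pos',o['eef_pos'].round(1),'F',o['wrist_force'].round(1),'d',d.round(1),'a',a.round(3),'rows',max(np.linalg.norm(d)/50,np.linalg.norm(a)/.15).round(1),'j',o['joint_pos'].round(2),'grip',round(o['grip_width']*85.4,1),round(o['grasp_force'],1))
E
python3 - <<'E'
from h import *
R=Rdown(YAW-np.pi/2)
row([238.4,-577,370],R); row([446,110.5,370],R)
print('mug',ground('top',258,300,90), 'green lookalike top', [ground('top',*p,250) for p in((334,307),(393,366))])
E
```

```text
t 0.1 pos [ 238.4 -576.9  230.1] F [ 0.1  1.  -0. ] d [   0.    -0.2 -139.9] a [-0.002  0.     0.173] rows 2.8 j [-1.25  0.31  1.64 -0.    1.2  -0.07] grip 85.3 0.0
t 0.1 pos [ 238.4 -576.9  230.1] F [ 0.1  1.  -0. ] d [ 454.4 -556.4 -138.6] a [-0.002  0.     0.173] rows 14.6 j [-1.25  0.31  1.64 -0.    1.2  -0.07] grip 85.3 0.0
mug [403.45940673  -5.3028005   90.        ] green lookalike top [array([ 379.72152639, -181.53979568,  250.        ]), array([ 258.68329573, -297.88023132,  250.        ])]
```

```bash
python3 -m handwheel '[{"dz":-50,"hand":46},{"dz":-100,"hand":46},{"dz":-140,"hand":46},{"dx":150,"dy":-185,"dz":-140,"az":0.173,"hand":46},{"dx":150,"dy":-185,"dz":-140,"az":0.173,"hand":46},{"dx":150,"dy":-185,"dz":-140,"az":0.173,"hand":46},{"dx":300,"dy":-370,"dz":-140,"az":0.173,"hand":46},{"dx":300,"dy":-370,"dz":-140,"az":0.173,"hand":46},{"dx":454,"dy":-556,"dz":-140,"az":0.173,"hand":46},{"dx":454,"dy":-556,"dz":-140,"az":0.173,"hand":46},{"dx":454,"dy":-556,"dz":-140,"az":0.173,"hand":46},{"dx":454,"dy":-556,"dz":-140,"az":0.173,"hand":46}]'
python3 - <<'E'
from h import *
R=Rdown(YAW-np.pi/2)
row([446,110.5,370],R)
E
```

```text
t 0.1 pos [ 238.4 -576.9  230.1] F [ 0.1  1.  -0. ] d [ 454.4 -556.4 -138.6] a [-0.002  0.     0.173] rows 14.6 j [-1.25  0.31  1.64 -0.    1.2  -0.07] grip 85.3 0.0schema error: expected keys dx, dy, dz, ax, ay, az, hand
```

```bash
python3 -m handwheel '[{"dx":0,"dy":0,"dz":-140,"ax":0,"ay":0,"az":0,"hand":46},{"dx":0,"dy":0,"dz":-140,"ax":0,"ay":0,"az":0,"hand":46},{"dx":0,"dy":0,"dz":-140,"ax":0,"ay":0,"az":0,"hand":46},{"dx":150,"dy":-185,"dz":-140,"ax":0,"ay":0,"az":0.173,"hand":46},{"dx":150,"dy":-185,"dz":-140,"ax":0,"ay":0,"az":0.173,"hand":46},{"dx":150,"dy":-185,"dz":-140,"ax":0,"ay":0,"az":0.173,"hand":46},{"dx":300,"dy":-370,"dz":-140,"ax":0,"ay":0,"az":0.173,"hand":46},{"dx":300,"dy":-370,"dz":-140,"ax":0,"ay":0,"az":0.173,"hand":46},{"dx":300,"dy":-370,"dz":-140,"ax":0,"ay":0,"az":0.173,"hand":46},{"dx":300,"dy":-370,"dz":-140,"ax":0,"ay":0,"az":0.173,"hand":46}]'
python3 - <<'E'
from h import *
R=Rdown(YAW-np.pi/2)
row([446,110.5,250],R)
E
```

```text
t: 1.1
eef_pos: [338.4, -240.1, 370.8]
tcp_rot: [-3.123, -0.342, -0.0]
wrist_force: [1.6, 0.0, 0.1]
grip_width: 0.537
grasp_force: 0.0
t 1.1 pos [ 338.4 -240.1  370.8] F [1.6 0.  0.1] d [ 180.8 -319.   121. ] a [-0.    -0.    -0.001] rows 7.7 j [-0.72 -0.22  1.91  0.    1.46  0.63] grip 45.9 0.0
```

```bash
python3 -m handwheel '[{"dx":181,"dy":-319,"dz":0,"ax":0,"ay":0,"az":0,"hand":46},{"dx":181,"dy":-319,"dz":0,"ax":0,"ay":0,"az":0,"hand":46},{"dx":181,"dy":-319,"dz":0,"ax":0,"ay":0,"az":0,"hand":46},{"dx":181,"dy":-319,"dz":0,"ax":0,"ay":0,"az":0,"hand":46},{"dx":181,"dy":-319,"dz":0,"ax":0,"ay":0,"az":0,"hand":46},{"dx":181,"dy":-319,"dz":0,"ax":0,"ay":0,"az":0,"hand":46},{"dx":181,"dy":-319,"dz":0,"ax":0,"ay":0,"az":0,"hand":46},{"dx":181,"dy":-319,"dz":0,"ax":0,"ay":0,"az":0,"hand":46},{"dx":181,"dy":-319,"dz":0,"ax":0,"ay":0,"az":0,"hand":46},{"dx":181,"dy":-319,"dz":0,"ax":0,"ay":0,"az":0,"hand":46},{"dx":181,"dy":-319,"dz":0,"ax":0,"ay":0,"az":0,"hand":46},{"dx":181,"dy":-319,"dz":0,"ax":0,"ay":0,"az":0,"hand":46}]'
python3 - <<'E'
from h import *
R=Rdown(YAW-np.pi/2)
row([446,110.5,120],R)
row([446,110.5,48],R)
E
```

```text
t: 2.3
eef_pos: [445.8, 107.3, 371.3]
tcp_rot: [3.123, 0.34, -0.0]
wrist_force: [0.2, -0.2, 0.1]
grip_width: 0.541
grasp_force: 0.0
t 2.3 pos [445.8 107.3 371.3] F [ 0.2 -0.2  0.1] d [  0.9  -3.2 251.3] a [ 0.     0.    -0.002] rows 5.0 j [ 0.14 -0.13  1.83 -0.    1.44  1.5 ] grip 46.2 0.0
t 2.3 pos [445.8 107.3 371.3] F [ 0.2 -0.2  0.1] d [  0.9  -3.2 323.3] a [ 0.     0.    -0.002] rows 6.5 j [ 0.14 -0.13  1.83 -0.    1.44  1.5 ] grip 46.2 0.0
```

```bash
python3 -m handwheel '[{"dx":1,"dy":-2,"dz":250,"ax":0,"ay":0,"az":0,"hand":46},{"dx":1,"dy":-2,"dz":250,"ax":0,"ay":0,"az":0,"hand":46},{"dx":1,"dy":-2,"dz":250,"ax":0,"ay":0,"az":0,"hand":46},{"dx":1,"dy":-2,"dz":250,"ax":0,"ay":0,"az":0,"hand":46},{"dx":1,"dy":-2,"dz":250,"ax":0,"ay":0,"az":0,"hand":46},{"dx":1,"dy":-2,"dz":250,"ax":0,"ay":0,"az":0,"hand":46},{"dx":1,"dy":-2,"dz":275,"ax":0,"ay":0,"az":0,"hand":46},{"dx":1,"dy":-2,"dz":300,"ax":0,"ay":0,"az":0,"hand":46},{"dx":1,"dy":-2,"dz":320,"ax":0,"ay":0,"az":0,"hand":46},{"dx":1,"dy":-2,"dz":320,"ax":0,"ay":0,"az":0,"hand":46}]'
python3 -m handwheel '[{"dx":0,"dy":0,"dz":0,"ax":0,"ay":0,"az":0,"hand":0},{"dx":0,"dy":0,"dz":0,"ax":0,"ay":0,"az":0,"hand":0},{"dx":0,"dy":0,"dz":0,"ax":0,"ay":0,"az":0,"hand":0},{"dx":0,"dy":0,"dz":0,"ax":0,"ay":0,"az":0,"hand":0},{"dx":0,"dy":0,"dz":0,"ax":0,"ay":0,"az":0,"hand":0},{"dx":0,"dy":0,"dz":0,"ax":0,"ay":0,"az":0,"hand":0}]' 25
```

```text
t: 3.3
eef_pos: [446.3, 109.9, 51.6]
tcp_rot: [3.123, 0.341, -0.003]
wrist_force: [-1.0, -0.3, 0.2]
grip_width: 0.538
grasp_force: 0.0
t: 3.9
eef_pos: [448.9, 110.6, 53.7]
tcp_rot: [3.122, 0.345, 0.007]
wrist_force: [-0.9, -2.0, 8.0]
grip_width: 0.161
grasp_force: 31.1
```

```bash
python3 -m handwheel '[{"dx":0,"dy":-8,"dz":0,"ax":0,"ay":0,"az":0,"hand":0},{"dx":0,"dy":-16,"dz":0,"ax":0,"ay":0,"az":0,"hand":0},{"dx":0,"dy":-24,"dz":0,"ax":0,"ay":0,"az":0,"hand":0},{"dx":0,"dy":-32,"dz":0,"ax":0,"ay":0,"az":0,"hand":0},{"dx":0,"dy":-40,"dz":0,"ax":0,"ay":0,"az":0,"hand":0},{"dx":0,"dy":-48,"dz":0,"ax":0,"ay":0,"az":0,"hand":0},{"dx":0,"dy":-55,"dz":0,"ax":0,"ay":0,"az":0,"hand":0},{"dx":0,"dy":-61,"dz":0,"ax":0,"ay":0,"az":0,"hand":0},{"dx":0,"dy":-66,"dz":0,"ax":0,"ay":0,"az":0,"hand":0},{"dx":0,"dy":-69,"dz":0,"ax":0,"ay":0,"az":0,"hand":0},{"dx":0,"dy":-71,"dz":0,"ax":0,"ay":0,"az":0,"hand":0},{"dx":0,"dy":-71,"dz":0,"ax":0,"ay":0,"az":0,"hand":0}]'
python3 -m handwheel '[{"dx":0,"dy":-1,"dz":0,"ax":0,"ay":0,"az":0,"hand":0},{"dx":0,"dy":-2,"dz":0,"ax":0,"ay":0,"az":0,"hand":0},{"dx":0,"dy":-2,"dz":0,"ax":0,"ay":0,"az":0,"hand":0}]'
```

```text
t: 5.1
eef_pos: [433.6, 176.9, 53.7]
tcp_rot: [3.116, 0.348, 0.006]
wrist_force: [1.5, -17.7, 10.5]
grip_width: 0.158
grasp_force: 31.3
t: 5.4
eef_pos: [433.5, 177.0, 53.6]
tcp_rot: [3.113, 0.349, 0.005]
wrist_force: [3.3, -24.5, 10.0]
grip_width: 0.158
grasp_force: 32.7
```

```bash
python3 -m handwheel '[{"dx":0,"dy":1,"dz":0,"ax":0,"ay":0,"az":0,"hand":36},{"dx":0,"dy":2,"dz":0,"ax":0,"ay":0,"az":0,"hand":36},{"dx":0,"dy":2,"dz":0,"ax":0,"ay":0,"az":0,"hand":36},{"dx":0,"dy":2,"dz":0,"ax":0,"ay":0,"az":0,"hand":36},{"dx":0,"dy":2,"dz":-30,"ax":0,"ay":0,"az":0,"hand":36},{"dx":0,"dy":2,"dz":-80,"ax":0,"ay":0,"az":0,"hand":36},{"dx":0,"dy":2,"dz":-130,"ax":0,"ay":0,"az":0,"hand":46},{"dx":0,"dy":2,"dz":-180,"ax":0,"ay":0,"az":0,"hand":46},{"dx":0,"dy":2,"dz":-230,"ax":0,"ay":0,"az":0,"hand":46},{"dx":0,"dy":2,"dz":-280,"ax":0,"ay":0,"az":0,"hand":46},{"dx":0,"dy":2,"dz":-280,"ax":0,"ay":0,"az":0,"hand":46},{"dx":0,"dy":2,"dz":-280,"ax":0,"ay":0,"az":0,"hand":46}]'
python3 - <<'E'
from h import *
im=camera('top')[:,:,::-1]; cv2.imwrite('pics/t1.png',im)
cv2.imwrite('pics/t1c.png',cv2.resize(im[170:330,75:385],None,fx=2.5,fy=2.5,interpolation=cv2.INTER_CUBIC))
# predicted rail home / tab projections
print(proj('top',[st(-100,-49,86),st(85,-42,28),st(0,-42,28)]))
for a in (.134,.134-np.pi): row([548.5,-184,370],Rdown(a))
E
```

```text
t: 6.6
eef_pos: [431.7, 180.6, 333.0]
tcp_rot: [-3.122, -0.344, -0.006]
wrist_force: [-0.1, -0.7, -1.1]
grip_width: 0.535
grasp_force: 0.0
[[181.05574393 290.53435295]
 [169.84104529 221.43960914]
 [176.47796268 253.6924499 ]]
t 6.65 pos [430.6 180.2 330.9] F [ 0.3 -0.4 -0.9] d [ 35.7 381.1 -39.2] a [-0.     0.    -1.485] rows 9.9 j [ 0.3  -0.09  1.87  0.    1.36  1.65] grip 45.8 0.0
t 6.65 pos [430.6 180.2 330.9] F [ 0.3 -0.4 -0.9] d [ 35.7 381.1 -39.2] a [0.    0.    1.656] rows 11.0 j [ 0.3  -0.09  1.87  0.    1.36  1.65] grip 45.8 0.0
```

View pics/t1c.png

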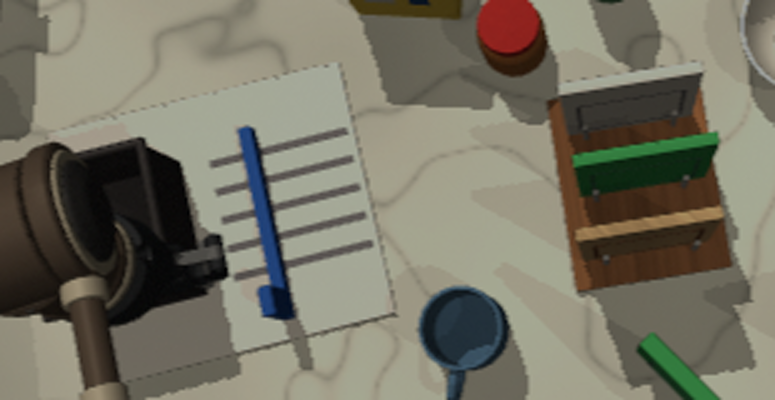

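The rail is near home (tab top about (182,290), far end (174,221)); boards undisturbed. I'll check the rail's travel numerically.

```bash
python3 - <<'E'
from h import *
for f in('top0','t1'):
    im=cv2.imread(f'pics/{f}.png').astype(float)
    b=im[...,0]-im[...,2]; m=(b>40)&(np.arange(640)[None]<235)&(np.arange(640)[None]>150)
    v,u=np.nonzero(m); 
    out=[]
    for lo,hi in((222,235),(240,255),(255,270)):
        s=(v>=lo)&(v<hi); out.append(np.average(u[s],weights=b[v[s],u[s]]))
        P=ground('top',out[-1],(lo+hi-1)/2,28)-S; out.append((RS.T@P).round(1))
    print(f,out)
o=[(RS.T@(ground('top',u,v,28)-S)).round(1) for u,v in((173.8,221.2),)];print(o)
E
```

```text
top0 [np.float64(202.08215442304416), array([  48.7, -118.3,   28. ]), np.float64(206.3090909090909), array([  -1.4, -118.6,   28. ]), np.float64(209.63308620439017), array([ -40.6, -118.9,   28. ])]
t1 [np.float64(173.85864325068871), array([ 66. , -48.6,  28. ]), np.float64(177.93254437869822), array([ 15.8, -49. ,  28. ]), np.float64(181.13753456556543), array([-23.4, -49.2,  28. ])]
[array([ 83.2, -51.9,  28. ])]
```

Rail travelled 69.8 mm: home. Now over the rack.

```bash
python3 -m handwheel '[{"dx":36,"dy":381,"dz":-40,"ax":0,"ay":0,"az":-1.485,"hand":46},{"dx":36,"dy":381,"dz":-40,"ax":0,"ay":0,"az":-1.485,"hand":46},{"dx":36,"dy":381,"dz":-40,"ax":0,"ay":0,"az":-1.485,"hand":46},{"dx":36,"dy":381,"dz":-40,"ax":0,"ay":0,"az":-1.485,"hand":46},{"dx":36,"dy":381,"dz":-40,"ax":0,"ay":0,"az":-1.485,"hand":46},{"dx":36,"dy":381,"dz":-40,"ax":0,"ay":0,"az":-1.485,"hand":46},{"dx":36,"dy":381,"dz":-40,"ax":0,"ay":0,"az":-1.485,"hand":46},{"dx":36,"dy":381,"dz":-40,"ax":0,"ay":0,"az":-1.485,"hand":46},{"dx":36,"dy":381,"dz":-40,"ax":0,"ay":0,"az":-1.485,"hand":46},{"dx":36,"dy":381,"dz":-40,"ax":0,"ay":0,"az":-1.485,"hand":46},{"dx":36,"dy":381,"dz":-40,"ax":0,"ay":0,"az":-1.485,"hand":46},{"dx":36,"dy":381,"dz":-40,"ax":0,"ay":0,"az":-1.485,"hand":46}]'
python3 - <<'E'
from h import *
row([548.5,-184,172],Rdown(.134))
E
```

```text
t: 7.85
eef_pos: [547.9, -183.9, 367.8]
tcp_rot: [-2.066, -2.359, 0.003]
wrist_force: [0.3, 0.2, 0.8]
grip_width: 0.54
grasp_force: 0.0
t 7.85 pos [ 547.9 -183.9  367.8] F [0.3 0.2 0.8] d [ -0.8   1.6 195.8] a [-0.005 -0.003 -0.002] rows 3.9 j [-0.4   0.13  1.58  0.    1.44 -0.53] grip 46.1 0.0
```

```bash
python3 -m handwheel '[{"dx":0,"dy":1,"dz":45,"ax":0,"ay":0,"az":0,"hand":46},{"dx":0,"dy":1,"dz":90,"ax":0,"ay":0,"az":0,"hand":46},{"dx":0,"dy":1,"dz":115,"ax":0,"ay":0,"az":0,"hand":46},{"dx":0,"dy":1,"dz":135,"ax":0,"ay":0,"az":0,"hand":46},{"dx":0,"dy":1,"dz":155,"ax":0,"ay":0,"az":0,"hand":46},{"dx":0,"dy":1,"dz":175,"ax":0,"ay":0,"az":0,"hand":46},{"dx":0,"dy":1,"dz":195,"ax":0,"ay":0,"az":0,"hand":46},{"dx":0,"dy":1,"dz":195,"ax":0,"ay":0,"az":0,"hand":46}]'
python3 -m handwheel '[{"dx":0,"dy":0,"dz":0,"ax":0,"ay":0,"az":0,"hand":0},{"dx":0,"dy":0,"dz":0,"ax":0,"ay":0,"az":0,"hand":0},{"dx":0,"dy":0,"dz":0,"ax":0,"ay":0,"az":0,"hand":0},{"dx":0,"dy":0,"dz":0,"ax":0,"ay":0,"az":0,"hand":0},{"dx":0,"dy":0,"dz":0,"ax":0,"ay":0,"az":0,"hand":0},{"dx":0,"dy":0,"dz":0,"ax":0,"ay":0,"az":0,"hand":0}]' 50
python3 - <<'E'
from h import *
row([548.5,-184,172],Rdown(.134))
E
```

```text
t: 8.65
eef_pos: [546.2, -182.0, 171.2]
tcp_rot: [-2.064, -2.355, 0.005]
wrist_force: [-0.2, -0.2, -0.1]
grip_width: 0.541
grasp_force: 0.0
t: 9.25
eef_pos: [550.4, -184.3, 177.4]
tcp_rot: [2.068, 2.363, 0.001]
wrist_force: [-0.4, 1.1, 3.8]
grip_width: 0.129
grasp_force: 51.7
t 9.25 pos [ 550.4 -184.3  177.4] F [-0.4  1.1  3.8] d [ 0.5 -1.9  5.4] a [ 0.001  0.001 -0.001] rows 0.1 j [-0.4   0.28  1.79  0.    1.07 -0.53] grip 11.0 51.7
```

```bash
python3 -m handwheel '[{"dx":0,"dy":0,"dz":-15,"ax":0,"ay":0,"az":0,"hand":0},{"dx":0,"dy":0,"dz":-35,"ax":0,"ay":0,"az":0,"hand":0},{"dx":0,"dy":0,"dz":-60,"ax":0,"ay":0,"az":0,"hand":0},{"dx":0,"dy":0,"dz":-90,"ax":0,"ay":0,"az":0,"hand":0},{"dx":0,"dy":0,"dz":-120,"ax":0,"ay":0,"az":0,"hand":0},{"dx":0,"dy":0,"dz":-150,"ax":0,"ay":0,"az":0,"hand":0},{"dx":0,"dy":0,"dz":-180,"ax":0,"ay":0,"az":0,"hand":0},{"dx":0,"dy":0,"dz":-210,"ax":0,"ay":0,"az":0,"hand":0},{"dx":0,"dy":0,"dz":-230,"ax":0,"ay":0,"az":0,"hand":0},{"dx":0,"dy":0,"dz":-240,"ax":0,"ay":0,"az":0,"hand":0},{"dx":0,"dy":0,"dz":-240,"ax":0,"ay":0,"az":0,"hand":0}]'
python3 - <<'E'
from h import *
im=camera('side')[:,:,::-1]
cv2.imwrite('pics/s2.png',im)
R=Rdown(YAW-np.pi/2)
row(st(0,-35,417),R)
E
```

```text
t: 10.35
eef_pos: [550.4, -184.2, 417.9]
tcp_rot: [2.067, 2.362, 0.002]
wrist_force: [-0.1, -0.4, -2.9]
grip_width: 0.13
grasp_force: 50.7
t 10.4 pos [ 549.8 -183.9  416.1] F [-0.2  0.  -4.3] d [397.8  27.8  -0.9] a [-0.    -0.     1.485] rows 9.9 j [-0.4   0.11  1.5   0.    1.53 -0.53] grip 11.4 50.7
```

View pics/s2.png

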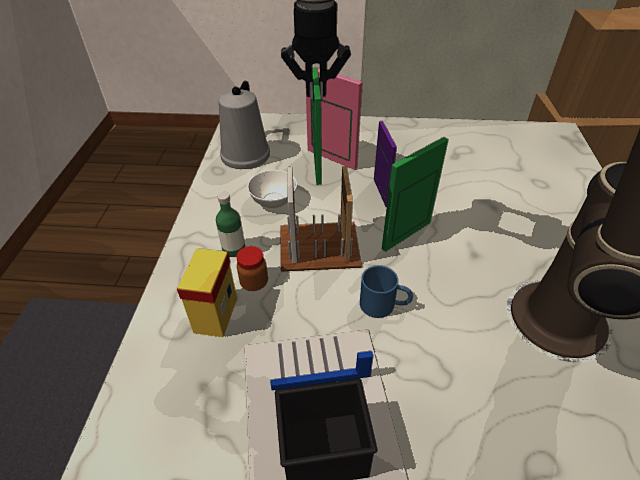

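The board is held upright (lower end at (318,184)), the other two still standing. Carry to above the stand.

```bash
python3 -m handwheel '[{"dx":40,"dy":3,"dz":0,"ax":0,"ay":0,"az":0.14,"hand":0},{"dx":80,"dy":6,"dz":0,"ax":0,"ay":0,"az":0.28,"hand":0},{"dx":120,"dy":9,"dz":0,"ax":0,"ay":0,"az":0.42,"hand":0},{"dx":160,"dy":11,"dz":0,"ax":0,"ay":0,"az":0.56,"hand":0},{"dx":200,"dy":14,"dz":0,"ax":0,"ay":0,"az":0.7,"hand":0},{"dx":240,"dy":17,"dz":0,"ax":0,"ay":0,"az":0.84,"hand":0},{"dx":280,"dy":20,"dz":0,"ax":0,"ay":0,"az":0.98,"hand":0},{"dx":320,"dy":22,"dz":0,"ax":0,"ay":0,"az":1.12,"hand":0},{"dx":355,"dy":25,"dz":0,"ax":0,"ay":0,"az":1.26,"hand":0},{"dx":385,"dy":28,"dz":0,"ax":0,"ay":0,"az":1.4,"hand":0},{"dx":398,"dy":28,"dz":0,"ax":0,"ay":0,"az":1.485,"hand":0},{"dx":398,"dy":28,"dz":0,"ax":0,"ay":0,"az":1.485,"hand":0}]'
python3 - <<'E'
from h import *
np.set_printoptions(suppress=True)
th=.33; L=167.4
for y0,z0,t in((-29,60,th),(-29,15,th),(-29,8,th)):
    R=Rdown(YAW-np.pi/2,t)
    p=st(0,y0,z0)-R[:,2]*L
    print('top dir stand',(RS.T@-R[:,2]).round(2)); row(p,R)
E
```

```text
t: 11.6
eef_pos: [523.5, 215.9, 413.5]
tcp_rot: [3.122, 0.348, -0.007]
wrist_force: [0.9, 0.6, -3.4]
grip_width: 0.131
grasp_force: 50.6
top dir stand [0.   0.32 0.95]
t 11.6 pos [523.5 215.9 413.5] F [ 0.9  0.6 -3.4] d [  1.7 -58.2 195.2] a [-0.33   0.004  0.004] rows 4.1 j [0.31 0.09 1.53 0.   1.52 1.66] grip 11.2 50.6
top dir stand [0.   0.32 0.95]
t 11.6 pos [523.5 215.9 413.5] F [ 0.9  0.6 -3.4] d [  2.  -58.1 240.2] a [-0.33   0.004  0.004] rows 4.9 j [0.31 0.09 1.53 0.   1.52 1.66] grip 11.2 50.6
top dir stand [0.   0.32 0.95]
t 11.6 pos [523.5 215.9 413.5] F [ 0.9  0.6 -3.4] d [  2.  -58.1 247.2] a [-0.33   0.004  0.004] rows 5.1 j [0.31 0.09 1.53 0.   1.52 1.66] grip 11.2 50.6
```

```bash
python3 -m handwheel '[{"dx":1,"dy":-20,"dz":0,"ax":-0.11,"ay":0,"az":0,"hand":0},{"dx":1,"dy":-40,"dz":30,"ax":-0.22,"ay":0,"az":0,"hand":0},{"dx":2,"dy":-58,"dz":60,"ax":-0.33,"ay":0,"az":0,"hand":0},{"dx":2,"dy":-58,"dz":100,"ax":-0.33,"ay":0,"az":0,"hand":0},{"dx":2,"dy":-58,"dz":140,"ax":-0.33,"ay":0,"az":0,"hand":0},{"dx":2,"dy":-58,"dz":170,"ax":-0.33,"ay":0,"az":0,"hand":0},{"dx":2,"dy":-58,"dz":190,"ax":-0.33,"ay":0,"az":0,"hand":0},{"dx":2,"dy":-58,"dz":195,"ax":-0.33,"ay":0,"az":0,"hand":0},{"dx":2,"dy":-58,"dz":195,"ax":-0.33,"ay":0,"az":0,"hand":0},{"dx":2,"dy":-58,"dz":195,"ax":-0.33,"ay":0,"az":0,"hand":0}]'
python3 - <<'E'
from h import *
def edge(t): pass
a=camera('side')[:,:,::-1]; b=camera('top')[:,:,::-1]
x=np.hstack([cv2.resize(a[250:480,220:420],None,fx=2,fy=2),cv2.resize(b[190:330,75:240],(400,460),fx=0,fy=0)[:, :]])
cv2.imwrite('pics/p3.png',x); cv2.imwrite('pics/s3.png',a); cv2.imwrite('pics/t3.png',b)
o=observe();R0=cv2.Rodrigues(o['tcp_rot'])[0]
e=[o['eef_pos']+R0@[k,0,167.4] for k in(-65,0,65)]; print('edge stand',[(RS.T@(q-S)).round(1) for q in e]); print('side px',proj('side',e).round(1))
R=Rdown(YAW-np.pi/2,.33); row(st(0,-29,10)-R[:,2]*167.4,R)
E
```

```text
t: 12.6
eef_pos: [515.3, 271.1, 222.5]
tcp_rot: [2.797, 0.307, 0.053]
wrist_force: [0.3, -0.6, -2.3]
grip_width: 0.131
grasp_force: 50.9
edge stand [array([-60.8, -30.8,  64.6]), array([  4.2, -30.8,  64.8]), array([ 69.2, -30.9,  65. ])]
side px [[347.1 372.7]
 [312.9 377.1]
 [278.4 381.5]]
t 12.7 pos [515.5 271.6 223.2] F [-0.7  0.4 -2.7] d [ -3.8 -19.6  51.2] a [-0.001 -0.003 -0.001] rows 1.1 j [ 0.58  0.32  1.68 -0.32  1.28  2.04] grip 11.8 50.9
```

View pics/p3.png

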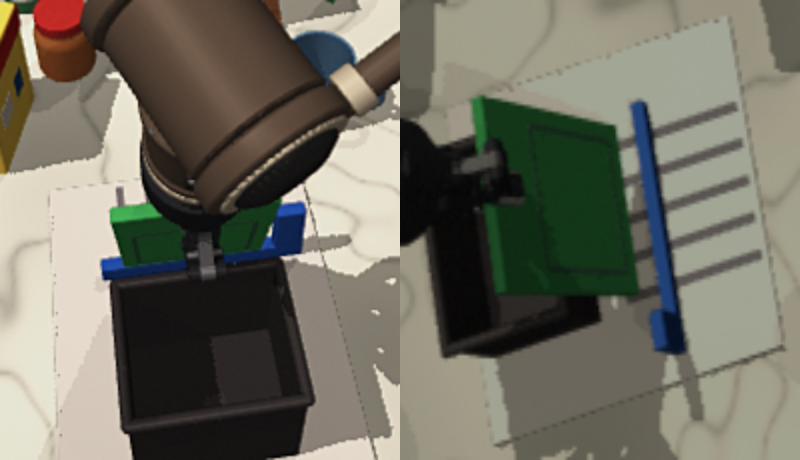

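Board tilts towards the caddy, lower edge in the top panel from (613,127) to (637,295), roughly parallel to the rail (638,102)-(675,325). Check its location.

```bash
python3 - <<'E'
from h import *
for p in((613,127),(637,295)):
    print((RS.T@(ground('top',75+(p[0]-400)/2.424,190+p[1]/3.286,62)-S)).round(1))
E
```

```text
[ 63.  -29.8  62. ]
[-66.8 -28.7  62. ]
```

```bash
python3 - <<'E'
from h import *
for z in (30,14):
    R=Rdown(YAW-np.pi/2,.29); row(st(2,-32,z)-R[:,2]*167.4,R)
E
```

```text
t 12.7 pos [515.5 271.6 223.2] F [-0.7  0.4 -2.7] d [-1.8 -3.6 33.4] a [ 0.039 -0.003 -0.001] rows 0.7 j [ 0.58  0.32  1.68 -0.32  1.28  2.04] grip 11.8 50.9
t 12.7 pos [515.5 271.6 223.2] F [-0.7  0.4 -2.7] d [-1.8 -8.8 48.6] a [ 0.039 -0.003 -0.001] rows 1.0 j [ 0.58  0.32  1.68 -0.32  1.28  2.04] grip 11.8 50.9
```

```bash
python3 -m handwheel '[{"dx":-1,"dy":0,"dz":10,"ax":0.02,"ay":0,"az":0,"hand":0},{"dx":-2,"dy":-2,"dz":20,"ax":0.039,"ay":0,"az":0,"hand":0},{"dx":-2,"dy":-4,"dz":30,"ax":0.039,"ay":0,"az":0,"hand":0},{"dx":-2,"dy":-6,"dz":39,"ax":0.039,"ay":0,"az":0,"hand":0},{"dx":-2,"dy":-7,"dz":44,"ax":0.039,"ay":0,"az":0,"hand":0},{"dx":-2,"dy":-9,"dz":48,"ax":0.039,"ay":0,"az":0,"hand":0},{"dx":-2,"dy":-9,"dz":48,"ax":0.039,"ay":0,"az":0,"hand":0}]'
python3 - <<'E'
from h import *
b=camera('top')[:,:,::-1]; cv2.imwrite('pics/t4.png',b)
cv2.imwrite('pics/t4c.png',cv2.resize(b[200:310,100:240],None,fx=5,fy=5,interpolation=cv2.INTER_CUBIC))
o=observe();R0=cv2.Rodrigues(o['tcp_rot'])[0]
print('edge',(RS.T@(o['eef_pos']+R0@[0,0,167.4]-S)).round(1),o['wrist_force'])
R=Rdown(YAW-np.pi/2,.29); row(st(2,-32,7)-R[:,2]*167.4,R)
E
```

```text
t: 13.4
eef_pos: [513.4, 263.9, 172.0]
tcp_rot: [2.834, 0.312, 0.043]
wrist_force: [0.3, -0.3, -4.1]
grip_width: 0.132
grasp_force: 50.8
edge [  0.1 -31.9  12.2] [ 0.28695281 -0.18584756 -3.12702504]
t 13.45 pos [513.7 264.  172.6] F [ 0.3 -0.2 -3.1] d [ 1.8 -1.2  5. ] a [0.001 0.001 0.   ] rows 0.1 j [ 0.55  0.35  1.73 -0.3   1.17  2.03] grip 11.5 50.8
```

View pics/t4c.png

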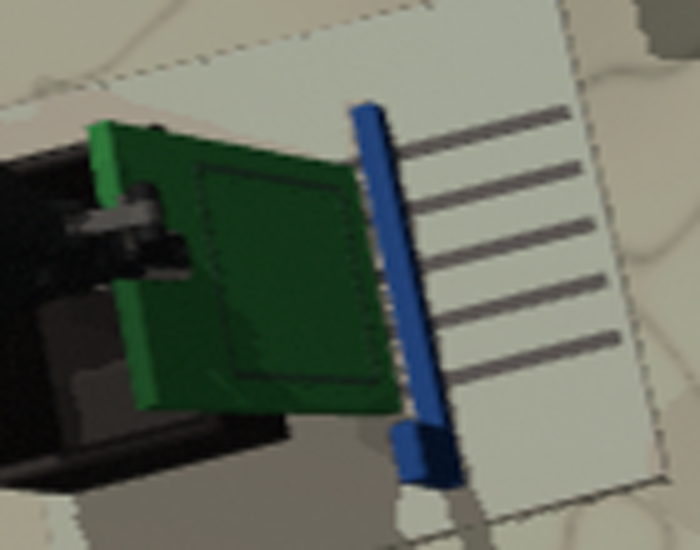

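Board hangs just inside the rail with a small gap (edge (355,165)–(398,412), rail beside it), square. Lower to contact.

```bash
python3 -m handwheel '[{"dx":0,"dy":-0.4,"dz":1.5,"ax":0,"ay":0,"az":0,"hand":0},{"dx":0,"dy":-0.9,"dz":3,"ax":0,"ay":0,"az":0,"hand":0},{"dx":0,"dy":-1.3,"dz":4.5,"ax":0,"ay":0,"az":0,"hand":0},{"dx":0,"dy":-1.3,"dz":4.5,"ax":0,"ay":0,"az":0,"hand":0}]'
```

```text
t: 13.85
eef_pos: [514.2, 264.2, 168.9]
tcp_rot: [2.835, 0.311, 0.047]
wrist_force: [-0.8, 0.4, -0.7]
grip_width: 0.135
grasp_force: 51.3
```

```bash
python3 -m handwheel '[{"dx":0,"dy":-0.3,"dz":1,"ax":0,"ay":0,"az":0,"hand":0},{"dx":0,"dy":-0.6,"dz":2,"ax":0,"ay":0,"az":0,"hand":0},{"dx":0,"dy":-0.6,"dz":2,"ax":0,"ay":0,"az":0,"hand":0},{"dx":0,"dy":-0.6,"dz":2,"ax":0,"ay":0,"az":0,"hand":0}]'
```

```text
t: 14.25
eef_pos: [514.3, 264.5, 168.5]
tcp_rot: [2.835, 0.311, 0.048]
wrist_force: [-2.6, 1.6, 6.8]
grip_width: 0.133
grasp_force: 52.7
```

```bash
python3 -m handwheel '[{"dx":0,"dy":-2.5,"dz":0,"ax":-0.015,"ay":0,"az":0,"hand":0},{"dx":0,"dy":-5,"dz":0,"ax":-0.03,"ay":0,"az":0,"hand":0},{"dx":0,"dy":-6.7,"dz":0,"ax":-0.04,"ay":0,"az":0,"hand":0},{"dx":0,"dy":-6.7,"dz":0,"ax":-0.04,"ay":0,"az":0,"hand":0},{"dx":0,"dy":-6.7,"dz":0,"ax":-0.04,"ay":0,"az":0,"hand":0}]'
```

```text
t: 14.75
eef_pos: [513.0, 270.8, 166.6]
tcp_rot: [2.795, 0.307, 0.054]
wrist_force: [-2.0, 0.7, 7.0]
grip_width: 0.13
grasp_force: 52.4
```

```bash
python3 -m handwheel '[{"dx":0,"dy":-2.5,"dz":0,"ax":-0.015,"ay":0,"az":0,"hand":0},{"dx":0,"dy":-5,"dz":0,"ax":-0.03,"ay":0,"az":0,"hand":0},{"dx":0,"dy":-5,"dz":0,"ax":-0.03,"ay":0,"az":0,"hand":0},{"dx":0,"dy":-5,"dz":0,"ax":-0.03,"ay":0,"az":0,"hand":0}]'
```

```text
t: 15.15
eef_pos: [512.6, 273.8, 164.6]
tcp_rot: [2.762, 0.304, 0.058]
wrist_force: [-0.7, -2.1, 6.4]
grip_width: 0.132
grasp_force: 52.0
```

Rim contact felt. Release and withdraw along the tool.

```bash
python3 -m handwheel '[{"dx":0,"dy":0,"dz":0,"ax":0,"ay":0,"az":0,"hand":16},{"dx":0,"dy":0,"dz":0,"ax":0,"ay":0,"az":0,"hand":22},{"dx":0,"dy":0,"dz":0,"ax":0,"ay":0,"az":0,"hand":28},{"dx":0,"dy":0,"dz":0,"ax":0,"ay":0,"az":0,"hand":34},{"dx":0,"dy":0,"dz":0,"ax":0,"ay":0,"az":0,"hand":36},{"dx":0,"dy":0,"dz":0,"ax":0,"ay":0,"az":0,"hand":36}]'
python3 -m handwheel '[{"dx":0,"dy":0,"dz":-10,"ax":0,"ay":0,"az":0,"hand":36},{"dx":0,"dy":0,"dz":-25,"ax":0,"ay":0,"az":0,"hand":36},{"dx":0,"dy":0,"dz":-45,"ax":0,"ay":0,"az":0,"hand":36},{"dx":0,"dy":0,"dz":-70,"ax":0,"ay":0,"az":0,"hand":36},{"dx":0,"dy":0,"dz":-100,"ax":0,"ay":0,"az":0,"hand":36},{"dx":0,"dy":0,"dz":-130,"ax":0,"ay":0,"az":0,"hand":36},{"dx":0,"dy":0,"dz":-150,"ax":0,"ay":0,"az":0,"hand":36},{"dx":0,"dy":0,"dz":-150,"ax":0,"ay":0,"az":0,"hand":36},{"dx":0,"dy":0,"dz":-150,"ax":0,"ay":0,"az":0,"hand":36}]'
python3 - <<'E'
from h import *
b=camera('top')[:,:,::-1]; cv2.imwrite('pics/t5.png',b); a=camera('side')[:,:,::-1]
cv2.imwrite('pics/p5.png',np.hstack([cv2.resize(b[190:330,80:240],(480,420),interpolation=cv2.INTER_CUBIC),cv2.resize(a[240:480,220:400],(315,420))]))
E
```

```text
t: 15.75
eef_pos: [511.4, 274.7, 162.5]
tcp_rot: [2.766, 0.304, 0.055]
wrist_force: [-0.7, -0.4, -0.8]
grip_width: 0.424
grasp_force: 0.0
t: 16.65
eef_pos: [500.0, 326.9, 303.8]
tcp_rot: [2.767, 0.304, 0.058]
wrist_force: [0.0, 0.4, -0.6]
grip_width: 0.425
grasp_force: 0.0
```

View pics/p5.png

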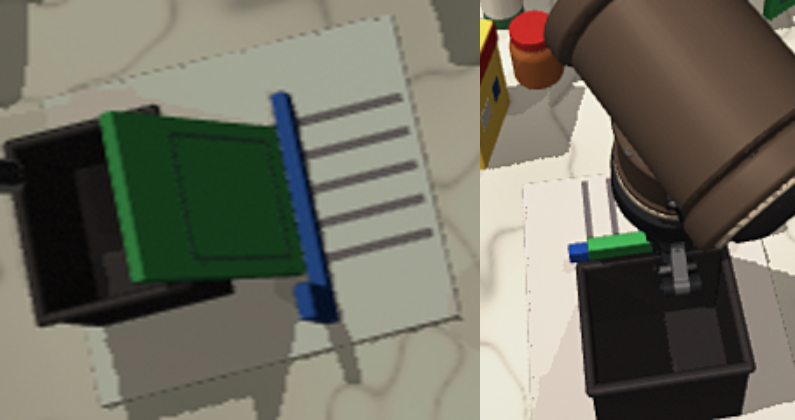

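The board leans on the rim, lower edge (275,125)–(303,274) beside the rail. Check the numbers, with a repeat picture for stillness.

```bash
python3 - <<'E'
from h import *
c=camera('top')[:,:,::-1]; im0=cv2.imread('pics/t5.png'); print('change',np.abs(c[200:310,120:235].astype(int)-im0[200:310,120:235]).max())
im=c.astype(float); b=im[...,0]-im[...,2]; m=(b>40)&(np.arange(640)[None]<235)&(np.arange(640)[None]>150)
v,u=np.nonzero(m)
for lo,hi in((222,235),(240,255),(255,270)):
    s=(v>=lo)&(v<hi); print('rail',(RS.T@(ground('top',np.average(u[s],weights=b[v[s],u[s]]),(lo+hi-1)/2,28)-S)).round(1))
for p in((102,114),(135,281)): print('top rear edge',(RS.T@(ground('top',80+p[0]/3-.33,190+p[1]/3-.33,194)-S)).round(1))
for p in((278,127),(303,274)): print('low front',(RS.T@(ground('top',80+p[0]/3-.33,190+p[1]/3-.33,6)-S)).round(1))
E
```

```text
change 6
rail [ 66.  -48.5  28. ]
rail [ 15.9 -48.4  28. ]
rail [-23.3 -48.6  28. ]
top rear edge [ 60.2  42.5 194. ]
top rear edge [-67.4  41.5 194. ]
low front [ 61.8 -37.5   6. ]
low front [-67.  -33.2   6. ]
```

```bash
python3 -c "
from rig import *
print(sign_off())"
```

```text
the job is handed in; nothing more can be done
None
```

I handed the job in at about 17 s; sign-off gave no verdict. By the last camera check, the rail is home and the green board is leaning still on the caddy's rim, about 3 mm off centre, square and tilted about 0.34 rad. I saw no sign of the other boards or nearby items being disturbed.

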